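# Slide the electrode-warming pan home and load it

## Robot

A 6-joint arm with a two-finger parallel gripper is mounted at the origin on the work surface. World frame = base frame: x ahead of the robot, y to its left, z up, the work surface at z = 0. Lengths are in m, angles in rad, forces in N, time in s.
With the tool pointing down it reaches from about 0.225 to 0.875 m from the base axis. Payload 3.4 kg.
Tool frame: the origin (TCP) lies where the fingers leave the gripper's body, on its centre line; the fingertips stand 73 mm ahead of it and the grasp point (between the pads) lies 54 mm ahead of it (manip.pinch_z is the distance from the TCP to the grasp point, in m); z points along the fingers, y is the line along which they close (so a half turn about z gives the same grasp; the last joint's range is limited). The gripper opens to 85 mm and grips with 20 to 120 N. Pads are 22 mm wide; open, the fingers measure 114 mm over their backs; the gripper's body (76 mm by 85 mm) begins 54 mm behind the grasp point. The pads swing forward as they close: fully open they stand 13 mm farther back than shut.
Start: joints at [1.056, 0.276, 1.505, -0, 1.361, -0.121], TCP at [0.221, 0.531, 0.304] pointing down, gripper open.
Joint ranges: [-2.89, 2.89], [-0.75, 2.08], [0.22, 2.7], [-1.18, 4.32], [0.11, 2.71], [-2.7, 2.7]. Speed limits (rad/s): [2.57, 2.57, 3.14, 3.14, 3.14, 3.14].

## Interface

Orientations are given as a unit quaternion [w, x, y, z].
In Python, from rig import readout, imaging, manip gives the robot as it stands. The module is installed in compiled form; this text tells all that it offers.
- The arm moves only by the tool servo_tool, never from a script. Its argument "moves" is a list of rows, each an object with "dp": the shift along the tool's x, y, z in units of 0.2 m (1.0 is 0.2 m), a list of three; "delta_rot": the turn, a rotation vector about the tool's x, y, z in units of 0.1 rad (1.0 is 0.1 rad), a list of three; "fingers": the opening, from 0 (shut) to 1 (fully open). In form: [{"dp": [dx, dy, dz], "delta_rot": [wx, wy, wz], "fingers": fingers}, ...]. A call has 1 to 5 rows; each row shifts and turns the commanded pose from where the row before left it, along the tool's axes as they then stand; what a row does not reach is not made up. A row lasts 1/10 s, in which the tool goes at most 50 mm and 8.59 degrees, less where a joint would pass 70% of its speed; a pose out of reach is approached as far as the arm can. A call with a number of a shift or a turn outside -1 to 1 is refused whole. A call with a gripper value outside its range is refused whole. The fingers move at their own pace and stop on an object; "force" is the grip in N (left out, the last holds). Time passes only in rows, so rows that do not move let the fingers close. It gives the time, the measured TCP pose, the force, the opening and the grip force at its end, in the units of the state.
- readout.get_state(): the state, without advancing time (a new reading comes with each control period).
- imaging.get_image(name): name is "side" or "top" or "wrist"; returns (picture, depth): 384x512x3 uint8, red, green, blue; 384x512 float32, m along the optical axis (not along the pixel's ray), 0 where there is no reading.
- imaging.calibration(name): a dict with "intrinsics" (3x3 intrinsics, pixels), "R" (3x3) and "t" (3): a world point X has camera coordinates R X + t; the wrist camera has in their place "hand_eye" (4x4, takes a point from camera to tool coordinates, whose origin is the TCP and whose axes are the flange's). Camera axes: x right, y down, z forward; pixel columns grow to the right and rows downward; lengths in m; the calibration is good to about 2 mm. The wrist camera is an equidistant fisheye: a pixel r from the principal point sees the ray r / f radians off the axis. A picture is of the moment at which its call begins: read the wrist's pose just before it. calibration takes no time and is no camera call.
- manip.sign_off(): hands the job in; it is judged then, once.
The state is a dict: "clock": time; "qpos": joint angles; "qd": joint speeds; "effort": joint torques, N m; "position": TCP position; "ee_rot": TCP orientation; "contact_force": force on the tool from outside, world axes, zero at the start; "moment": the same for the moment, N m; "width": finger opening in m; "gripper_force": force on a finger pad.
Only numpy, scipy, OpenCV 4.12 (cv2) and the standard library are available. Lean on these libraries where they do the work, as an engineer would, in place of code of your own. Each camera call takes 0.05 s, during which the arm holds its last target. There are 200 camera calls.

## Task

Slide the handled metal pan along the warming plate, never lifting or tipping it, from the standby ring to the other end until it has pushed the adjustable stop's rubber buffer in fully, easing in slowly and gently without forcing it against the hard end, and keeping the pan between the two long lines. Leave it there with the buffer still pushed in, and only then drop the two suction electrodes, metal cup down, one by one into the pan, each in a pocket of its own. Leave everything else on the table where it is.

Things in the scene. Friction and masses are not known exactly. Their poses are not given: they have to be found in the camera images.
- plate: Fixed steel warming plate lying on the table, 170 mm (its x) by 480 mm (its y), 12 mm thick; origin at the centre of its underside. Two thin dark lines run along y at x = -75 and +75 mm. A white control strip 20 mm high (knob to 25 mm) lies along its +x edge, from x = 86 to 136 mm.
- standby (a point): Centre of the dark standby ring (132 mm diameter) on the plate's top, at the plate's y = +105 mm.
- zone (a point): Middle of the heating zone on the plate's top (plate y = +25 mm, a dark cross line, to -240 mm). A grey stop block, 70 mm (x) by 35 mm (y), 32 mm high (thumbscrew to 40), is clamped in it on the plate's centre line, its centre 37 to 103 mm from this point towards the plate's -y: exactly where is not reported and must be seen or felt.
- buffer (a joint): Spring buffer on the stop's +y side, a rubber paddle 50 mm wide, 22 mm high, middle 18 mm above the plate. Travel in m: 0 = out (face 39.5 mm from the stop block's centre), 0.012 = pushed in fully to its hard end, towards the plate's -y. The spring is weak (under 0.5 N), so only the hard end is felt; it springs out if the pan backs away.
- pan: Loose round metal pan, 124 mm outer diameter, 36 mm high, wall 3 mm, floor 4 mm thick, about 0.6 kg; origin at the centre of its underside, z up. Thin dividers along its x and y axes (tops 26 mm above the underside) make four pockets, each with room for a 47 mm circle centred at x = +-24.5, y = +-24.5 mm. The handle sticks out along its +y.
- pan_handle (a point): Middle of the pan's straight black handle, 132 mm from the pan's axis along its +y and 40 mm above its underside. The handle is a level bar 16 mm wide (pan x), 12 mm thick (z), 100 mm long (pan y from 78 to 178 mm).
- electrode1: Loose chest suction electrode, standing upright: steel cup below (30 mm diameter, 12 mm high, narrowing to a 16 mm neck), black rubber bulb above (26 mm diameter, straight from 32 to 62 mm height), 70 mm tall in all, 50 g; origin at the centre of its underside, z up.
- electrode2: Loose chest suction electrode, standing upright: steel cup below (30 mm diameter, 12 mm high, narrowing to a 16 mm neck), black rubber bulb above (26 mm diameter, straight from 32 to 62 mm height), 70 mm tall in all, 50 g; origin at the centre of its underside, z up.
- gallipot: Bystander: small open metal cup, 48 mm diameter, 34 mm high; origin at the centre of its underside.
- tape_roll: Bystander: roll of paper tape lying flat, 52 mm diameter, 22 mm high; origin at the centre of its underside.
- clamp_a: Bystander: grey limb clamp, about 105 x 34 mm, 35 mm high; origin at the centre of its underside.
- clamp_b: Bystander: black limb clamp, about 105 x 34 mm, 35 mm high; origin at the centre of its underside.
- gel_bottle: Bystander: white bottle with blue cap, 58 mm diameter, 187 mm tall; origin at the centre of its underside.

How it is judged:
On the way, in this order (a step that is already met when the one before it is completed fails the run):
1. the pan, between the lines, has pushed the buffer in fully (over 10 mm of its 12) (value of joint buffer above 0.01 m and y of pan in the frame of plate below -0.03 m and x of pan in the frame of plate between -0.016 and 0.016 m), for 0.2 s.
2. both electrodes stand in the pan, cup down, each in its own pocket (horizontal distance between each of electrode1, electrode2 and pan below 0.046 m and z of each of electrode1, electrode2 in the frame of pan below 0.009 m and angle between each of electrode1, electrode2's own z axis and vertical below 0.3 rad), for 0.2 s.
At the end, for the whole second after the job is handed in: Pan on the plate, within 16 mm of its centre line, holding the buffer in by over 8 of its 12 mm; both electrodes stand on the pan's floor (under 9 mm above its underside, within 46 mm of its axis, tilted under 0.3 rad), so each in its own pocket; all at rest (all of step 2 and value of joint buffer above 0.008 m and x of pan in the frame of plate between -0.016 and 0.016 m and linear speed of pan below 0.01 m/s and linear speed of each of electrode1, electrode2 below 0.02 m/s); the robot touches nothing.
It fails at once if the pan is lifted over 6 mm off the plate, falls off it or is tipped over 0.12 rad (height (world z) of pan above 0.018 m or height (world z) of pan below 0.006 m or angle between pan's own z axis and vertical above 0.12 rad).
It fails at once if the buffer is rammed in faster than 0.12 m/s (velocity of joint buffer above 0.12 m/s).
It fails at once if the pan is forced against the stop or the plate, over 40 N (contact force between pan and plate above 40 N).
It fails at once if an electrode is put into the pan before the pan is at the buffer ((horizontal distance between electrode1 and pan below 0.058 m and z of electrode1 in the frame of pan below 0.03 m and value of joint buffer below 0.003 m) or (horizontal distance between electrode2 and pan below 0.058 m and z of electrode2 in the frame of pan below 0.03 m and value of joint buffer below 0.003 m)).
It fails at once if a bystander is moved by more than 30 mm (distance of any of gallipot, tape_roll, clamp_a, clamp_b, gel_bottle from where it was at the start of the episode above 0.03 m).
It also fails if it takes over 62 s, if anything falls off the work surface, if the arm or the gripper's body presses on something with over 40 N, if the wrist force passes 120 N, or if a joint passes its speed limit or range.

## Working session

There is one attempt and no reset: what is moved stays moved. The work goes in short steps, Python scripts to look and compute and a tool call to move; the robot and the scene stay as the last step left them, time stands still between calls to the robot, and variables do not carry over. Pictures are saved under pics/ and viewed, at most 10 in all, crops included, and the job is handed in when it is done.

Besides the shell and the picture viewer there is one more tool, called after "Emit:" as name(argument=value, ...), one argument or row to a line, values as JSON. servo_tool: Moves the arm, as the interface text tells. Its arguments: {"type":"object","properties":{"moves":{"type":"array"},"force":{"type":"number"}},"required":["moves"]}

```bash
mkdir -p pics; cat > h.py <<'E'
import numpy as np, cv2
from rig import readout, imaging, manip
def snap(n,f):
    im,d=imaging.get_image(n); cv2.imwrite(f'pics/{f}.png',im[:,:,::-1]); np.save(f'pics/{f}.npy',d); return im,d
def cloud(n,d):
    c=imaging.calibration(n);K=np.array(c['intrinsics']);R=np.array(c['R']);t=np.array(c['t'])
    v,u=np.mgrid[:d.shape[0],:d.shape[1]]
    P=np.stack([(u-K[0,2])/K[0,0]*d,(v-K[1,2])/K[1,1]*d,d],-1)
    return (P-t)@R
def onplane(n,uv,z):
    c=imaging.calibration(n);K=np.array(c['intrinsics']);R=np.array(c['R']);t=np.array(c['t'])
    uv=np.atleast_2d(uv).astype(float)
    r=np.c_[(uv-K[:2,2])/[K[0,0],K[1,1]],np.ones(len(uv))]@R
    o=-R.T@t
    return o+r*((z-o[2])/r[:,2])[:,None]
E
python3 - <<'E'
from h import *
for n in('top','side'):
    snap(n,n+'0'); c=imaging.calibration(n);R=np.array(c['R']);print(n,-R.T@np.array(c['t']),R[2])
s=readout.get_state();print(s)
E
```

```text
top [ 0.29054697 -0.04961981  1.14846243] [ 0.20051264 -0.0063095  -0.9796708 ]
side [0.2937345  0.50859533 0.72981151] [ 0.24037883 -0.64009987 -0.72971925]
{'clock': 0.1, 'qpos': array([ 1.05599418e+00,  2.76512240e-01,  1.50596454e+00, -2.41416254e-05,
        1.36071120e+00, -1.21018703e-01]), 'qd': array([ 5.82649845e-04, -3.16596595e-04, -2.88828091e-03, -5.35474951e-05,
        1.48696257e-03, -2.35234414e-03]), 'effort': array([ 3.87924711e-04, -4.17697120e+01, -2.46404707e+01, -3.36225721e-04,
        5.87835661e-03,  1.93816014e-06]), 'position': array([0.22047127, 0.5306843 , 0.30315398]), 'ee_rot': array([-2.38124179e-04,  1.95619518e-01,  9.80679544e-01, -7.61384363e-04]), 'contact_force': array([0.1301072 , 0.02151261, 0.33956475]), 'moment': array([ 0.01531683,  0.00047117, -0.00924675]), 'gripper_force': 0.0, 'width': 0.08561571487738426}
```

View pics/top0.png

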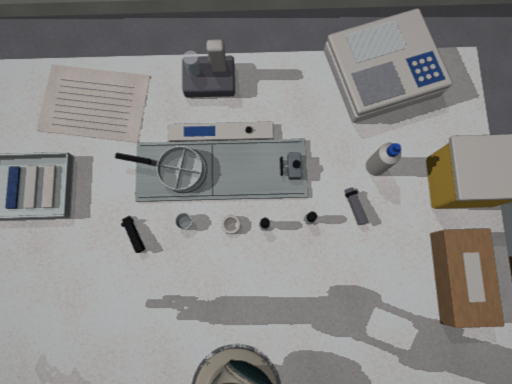

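View pics/side0.png

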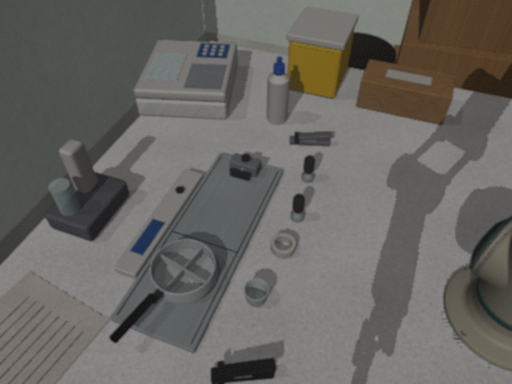

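Top view: plate from (136,145) to (307,200), with the strip above it. The pan is at (182,170) with its handle to (117,157), the stop at (293,166) and electrodes at (265,224) and (311,218). Next I measure.

```bash
python3 - <<'E'
from h import *
im=cv2.imread('pics/top0.png');im2=cv2.imread('pics/side0.png')
a=cv2.resize(im[125:245,105:325],None,fx=3.6,fy=3.6,interpolation=cv2.INTER_CUBIC);cv2.imwrite('pics/c1.png',a)
P=cloud('top',np.load('pics/top0.npy'));Q=cloud('side',np.load('pics/side0.npy'))
print('rough pan',onplane('top',[182,170],.048),'plate corners',onplane('top',[[136,145],[306,140],[307,197],[136,200]],.012))
for n,C in(('top',P),('side',Q)):
    z=C[...,2]
    x,y=C[...,0],C[...,1]
    for nm,(u,v,r,lo,hi) in {'pan rim':(182,170,40,.041,.056),'e1':(265,224,14,.045,.08),'e2':(311,218,14,.045,.08),'stop':(293,166,14,.038,.06),'handle':(132,158,26,.046,.066),'pot':(184,221,12,.02,.045),'tape':(232,225,14,.012,.03)}.items():
        c=onplane('top',[u,v],(lo+hi)/2)[0]
        m=(np.hypot(x-c[0],y-c[1])<r*.0026)&(z>lo)&(z<hi)
        p=C[m]
        if len(p)<3: print(n,nm,'none');continue
        out=(p.mean(0).round(4),p.min(0).round(3),p.max(0).round(3))
        if nm in('pan rim','e1','e2'): 
            cc=cv2.minEnclosingCircle(p[:,:2].astype(np.float32)); out+=(cc,)
        print(n,nm,len(p),*out)
E
```

```text
rough pan [[0.57605391 0.13178112 0.048     ]] plate corners [[ 0.66260526  0.26866505  0.012     ]
 [ 0.66295804 -0.21519846  0.012     ]
 [ 0.49785133 -0.20870476  0.012     ]
 [ 0.50363313  0.26459427  0.012     ]]
top pan rim 259 [0.5893 0.1589 0.047 ] [0.523 0.08  0.041] [0.646 0.232 0.056] ((0.584671139717102, 0.15639393031597137), 0.0764622911810875)
top e1 81 [ 0.4253 -0.0854  0.0652] [ 0.413 -0.096  0.047] [ 0.439 -0.075  0.071] ((0.4263869524002075, -0.08584313094615936), 0.013151437975466251)
top e2 84 [ 0.4379 -0.209   0.0649] [ 0.426 -0.223  0.045] [ 0.451 -0.198  0.072] ((0.438624769449234, -0.21046315133571625), 0.012816764414310455)
top stop 316 [ 0.58   -0.1699  0.0443] [ 0.549 -0.191  0.038] [ 0.614 -0.135  0.055]
top handle 239 [0.6103 0.2599 0.0558] [0.592 0.2   0.046] [0.627 0.315 0.063]
top pot 91 [0.4431 0.1351 0.0308] [0.417 0.109 0.021] [0.463 0.156 0.038]
top tape 156 [0.4283 0.0055 0.0206] [ 0.404 -0.019  0.012] [0.453 0.03  0.026]
side pan rim 608 [0.5856 0.1561 0.0463] [0.522 0.079 0.041] [0.645 0.233 0.056] ((0.5851309895515442, 0.15638817846775055), 0.07807199656963348)
side e1 156 [ 0.4239 -0.0813  0.061 ] [ 0.412 -0.096  0.045] [ 0.438 -0.073  0.071] ((0.4251048266887665, -0.08590813726186752), 0.01321412529796362)
side e2 128 [ 0.4369 -0.2062  0.061 ] [ 0.425 -0.222  0.045] [ 0.451 -0.197  0.071] ((0.43770819902420044, -0.2090514600276947), 0.013440177775919437)
side stop 356 [ 0.5795 -0.1679  0.0441] [ 0.549 -0.193  0.038] [ 0.614 -0.134  0.054]
side handle 645 [0.6089 0.2644 0.0554] [0.591 0.2   0.046] [0.628 0.315 0.062]
side pot 267 [0.4396 0.1292 0.0295] [0.416 0.107 0.02 ] [0.462 0.154 0.037]
side tape 306 [0.4274 0.0064 0.0197] [ 0.403 -0.022  0.012] [0.453 0.03  0.025]
```

View pics/c1.png

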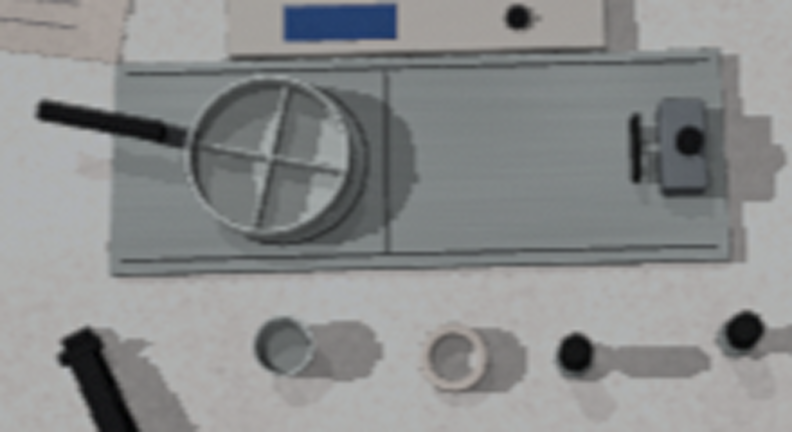

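```bash
cat > m.py <<'E'
from h import *
from scipy.optimize import least_squares
def fitc(p,r=None):
    f=lambda q:np.hypot(p[:,0]-q[0],p[:,1]-q[1])-q[2]
    return least_squares(f,[*p[:,:2].mean(0),.06],loss='soft_l1',f_scale=.002).x
def plate():
    L=(np.array([[127,73],[707,60],[120,262],[716,246],[388,160]])+.5)/3.6-.5+[105,125]
    W=onplane('top',L,.012)[:,:2]
    d=(W[0]-W[1])/np.linalg.norm(W[0]-W[1])+(W[2]-W[3])/np.linalg.norm(W[2]-W[3]); d/=np.linalg.norm(d)
    ex=np.array([d[1],-d[0]])   # plate x
    return W,d,ex
if __name__=='__main__':
    W,d,ex=plate(); print('lines x',W[:4]@ex,'dir',d,'cross y',W[4]@d)
    for n in('top','side'):
        C=cloud(n,np.load(f'pics/{n}0.npy')).reshape(-1,3)
        r=np.hypot(C[:,0]-.577,C[:,1]-.132)
        p=C[(r<.070)&(r>.05)&(C[:,2]>.043)&(C[:,2]<.054)]
        c=fitc(p);print(n,'pan',c,len(p))
        h=C[(C[:,2]>.049)&(C[:,2]<.066)&(r>.085)&(r<.19)&(C[:,1]>.18)]
        v=cv2.fitLine(h[:,:2].astype(np.float32),2,0,.01,.01).ravel();v=v*np.sign(v[1]) if 0 else v
        rr=(h[:,:2]-c[:2])@v[:2]; print('handle',v,len(h),rr.min(),rr.max(),h[:,2].mean(),'offset of axis from pan centre',np.cross(v[:2],c[:2]-v[2:]))
        x=C[:,:2]@ex;y=C[:,:2]@d
        m=(C[:,2]>.008)&(C[:,2]<.0155)&(abs(C[:,0]-.58)<.2)&(abs(C[:,1])<.4)
        print('plate x pct',np.percentile(x[m],[1,99]),'y',np.percentile(y[m],[1,99]))
        s=(C[:,2]>.034)&(C[:,2]<.048)&(abs(C[:,0]-.58)<.06)&(abs(C[:,1]+.17)<.06)
        b=s&(y>y[s].max()-.008)
        s2=s&(C[:,2]>.040)&(C[:,2]<.047)
        print('stop block x',np.percentile(x[s2],[3,97]),'y',np.percentile(y[s2],[3,97]),'top part y hist',np.histogram(y[s],12))
        q=(C[:,2]>.02)&(C[:,2]<.045)&(abs(C[:,0]-.58)<.05)&(y>y[s2].min())&(y<-.08)
        print('ymax',np.percentile(y[q],[50,90,97,99.5]))
        for e in((.425,-.086),(.438,-.2095)):
            g=C[(np.hypot(C[:,0]-e[0],C[:,1]-e[1])<.02)&(C[:,2]>.035)&(C[:,2]<.064)]
            print('e',fitc(g),len(g))
    print('standby est', W[:4].mean(0))
E
python3 m.py
```

```text
lines x [0.66131337 0.66042451 0.50953256 0.51042269] dir [0.00465237 0.99998918] cross y 0.055058420148196285
top pan [0.58399202 0.14058008 0.06002022] 120
handle [0.213116  0.9770269 0.6111765 0.2647451] 217 0.07584642668557674 0.1783309412417424 0.05655907732981819 offset of axis from pan centre 9.840979382010756e-05
plate x pct [0.43410232 0.67372488] y [-0.32916171  0.26997169]
stop block x [0.55253601 0.6173107 ] y [-0.18712817 -0.13367683] top part y hist (array([33, 32, 36, 27, 33, 44, 39, 29,  3,  2, 17, 35]), array([-0.18870262, -0.18397943, -0.17925624, -0.17453305, -0.16980987,
       -0.16508668, -0.16036349, -0.1556403 , -0.15091711, -0.14619392,
       -0.14147073, -0.13674755, -0.13202436]))
ymax [-0.16220574 -0.13553913 -0.13242978 -0.13162124]
e [ 0.42633312 -0.08547702  0.0120917 ] 29
e [ 0.43869906 -0.21048361  0.01186061] 34
side pan [0.5830053  0.14060314 0.06014309] 335
handle [0.21286045 0.9770826  0.6097687  0.26867443] 592 0.07859180323806988 0.1782090718769932 0.05609647208645463 offset of axis from pan centre -0.0011112740099671788
plate x pct [0.41694115 0.6715344 ] y [-0.33750727  0.28550848]
stop block x [0.55081155 0.6164341 ] y [-0.18780621 -0.13516528] top part y hist (array([20, 31, 31, 31, 39, 52, 77, 46,  2,  4, 30, 51]), array([-0.19025853, -0.18532366, -0.18038879, -0.17545391, -0.17051904,
       -0.16558417, -0.1606493 , -0.15571443, -0.15077955, -0.14584468,
       -0.14090981, -0.13597494, -0.13104006]))
ymax [-0.15628844 -0.1333036  -0.13227089 -0.13108045]
e [ 0.42522215 -0.08710644  0.01237769] 115
e [ 0.43819509 -0.21211863  0.01216981] 111
standby est [0.58556492 0.02908179]m.py:21: DeprecationWarning: Arrays of 2-dimensional vectors are deprecated. Use arrays of 3-dimensional vectors instead. (deprecated in NumPy 2.0)
  rr=(h[:,:2]-c[:2])@v[:2]; print('handle',v,len(h),rr.min(),rr.max(),h[:,2].mean(),'offset of axis from pan centre',np.cross(v[:2],c[:2]-v[2:]))
```

Emit:
servo_tool(
  moves=[
    {"dp":[0,0,0],"delta_rot":[0,0,1],"fingers":1},
    {"dp":[0,0,0],"delta_rot":[0,0,1],"fingers":1},
    {"dp":[0,0,0],"delta_rot":[0,0,1],"fingers":0.7},
    {"dp":[0,0,0],"delta_rot":[0,0,1],"fingers":0.7},
    {"dp":[0,0,0],"delta_rot":[0,0,1],"fingers":0.7},
  ],
  force=20,
)

```text
clock: 0.6
position: [0.2205, 0.5308, 0.3034]
ee_rot: [-0.0, 0.434, 0.901, -0.001]
contact_force: [-0.1, 0.0, -0.5]
width: 0.0601
gripper_force: 0.0
```

Emit:
servo_tool(
  moves=[
    {"dp":[0,0,0],"delta_rot":[0,0,1],"fingers":0.7},
    {"dp":[0,0,0],"delta_rot":[0,0,1],"fingers":0.7},
    {"dp":[0,0,0],"delta_rot":[0,0,1],"fingers":0.7},
    {"dp":[0,0,0],"delta_rot":[0,0,1],"fingers":0.7},
    {"dp":[0,0,0],"delta_rot":[0,0,1],"fingers":0.7},
  ],
)

```text
clock: 1.1
position: [0.2205, 0.5308, 0.3034]
ee_rot: [0.0, 0.643, 0.766, -0.001]
contact_force: [-0.6, -0.2, 0.1]
width: 0.0597
gripper_force: 0.0
```

Emit:
servo_tool(
  moves=[
    {"dp":[0,0,0],"delta_rot":[0,0,1],"fingers":0.7},
    {"dp":[0,0,0],"delta_rot":[0,0,1],"fingers":0.7},
    {"dp":[0,0,0],"delta_rot":[0,0,1],"fingers":0.7},
    {"dp":[0,0,0],"delta_rot":[0,0,0.92],"fingers":0.7},
    {"dp":[0,0,0],"delta_rot":[0,0,0],"fingers":0.7},
  ],
)

```text
clock: 1.6
position: [0.2206, 0.5308, 0.3034]
ee_rot: [0.0, 0.779, 0.627, -0.0]
contact_force: [0.1, -0.3, -0.2]
width: 0.0599
gripper_force: 0.0
```

Emit:
servo_tool(
  moves=[
    {"dp":[-0.07,0.18,0.05],"delta_rot":[0,0,0],"fingers":0.7},
    {"dp":[-0.07,0.18,0.05],"delta_rot":[0,0,0],"fingers":0.7},
    {"dp":[-0.07,0.18,0.05],"delta_rot":[0,0,0],"fingers":0.7},
    {"dp":[-0.07,0.18,0.05],"delta_rot":[0,0,0],"fingers":0.7},
    {"dp":[-0.07,0.18,0.05],"delta_rot":[0,0,0],"fingers":0.7},
  ],
)

```text
clock: 2.1
position: [0.3826, 0.4232, 0.2534]
ee_rot: [-0.0, 0.778, 0.628, -0.0]
contact_force: [0.5, 0.9, 0.1]
width: 0.06
gripper_force: 0.0
```

Emit:
servo_tool(
  moves=[
    {"dp":[-0.07,0.18,0.05],"delta_rot":[0,0,0],"fingers":0.7},
    {"dp":[-0.07,0.18,0.05],"delta_rot":[0,0,0],"fingers":0.7},
    {"dp":[-0.07,0.18,0.05],"delta_rot":[0,0,0],"fingers":0.7},
    {"dp":[-0.07,0.18,0.05],"delta_rot":[0,0,0],"fingers":0.7},
    {"dp":[-0.07,0.18,0.05],"delta_rot":[0,0,0],"fingers":0.7},
  ],
)

```text
clock: 2.6
position: [0.5436, 0.3163, 0.2032]
ee_rot: [-0.0, 0.778, 0.628, -0.0]
contact_force: [0.6, 0.6, -0.1]
width: 0.0597
gripper_force: 0.0
```

Emit:
servo_tool(
  moves=[
    {"dp":[-0.07,0.18,0.05],"delta_rot":[0,0,0],"fingers":0.7},
    {"dp":[-0.07,0.18,0.05],"delta_rot":[0,0,0],"fingers":0.7},
    {"dp":[0,0,0],"delta_rot":[0,0,0],"fingers":0.7},
  ],
)

```text
clock: 2.9
position: [0.6105, 0.2713, 0.1817]
ee_rot: [0.001, 0.78, 0.626, -0.001]
contact_force: [-1.5, -0.2, -0.2]
width: 0.0597
gripper_force: 0.0
```

Emit:
servo_tool(
  moves=[
    {"dp":[0,0,0.1],"delta_rot":[0,0,0],"fingers":0.7},
    {"dp":[0,0,0.1],"delta_rot":[0,0,0],"fingers":0.7},
    {"dp":[0,0,0.1],"delta_rot":[0,0,0],"fingers":0.7},
    {"dp":[0,0,0.08],"delta_rot":[0,0,0],"fingers":0.7},
    {"dp":[0,0,0],"delta_rot":[0,0,0],"fingers":0.4},
  ],
)

```text
clock: 3.4
position: [0.6047, 0.2746, 0.1053]
ee_rot: [-0.001, 0.778, 0.628, -0.003]
contact_force: [0.2, 0.6, -0.3]
width: 0.0463
gripper_force: 0.0
```

Emit:
servo_tool(
  moves=[
    {"dp":[0,0,0],"delta_rot":[0,0,0],"fingers":0.25},
    {"dp":[0,0,0],"delta_rot":[0,0,0],"fingers":0.1},
    {"dp":[0,0,0],"delta_rot":[0,0,0],"fingers":0},
    {"dp":[0,0,0],"delta_rot":[0,0,0],"fingers":0},
    {"dp":[0,0,0],"delta_rot":[0,0,0],"fingers":0},
  ],
  force=20,
)

```text
clock: 3.9
position: [0.608, 0.275, 0.1092]
ee_rot: [0.001, 0.779, 0.627, 0.002]
contact_force: [2.4, 0.3, 2.0]
width: 0.0158
gripper_force: 20.4
```

```bash
cat > pan.py <<'E'
from m import *
import sys
def pan(cam,tag,guess):
    im,dd=snap(cam,tag); C=cloud(cam,dd).reshape(-1,3)
    c=np.array(guess)
    for _ in range(2):
        r=np.hypot(C[:,0]-c[0],C[:,1]-c[1]); p=C[(r<.070)&(r>.052)&(C[:,2]>.043)&(C[:,2]<.051)]
        q=fitc(p); c=q[:2]
    return q,len(p)
if __name__=='__main__':
    s=readout.get_state();print(s['position'],s['contact_force'],s['width'],s['gripper_force'])
    for cam in('top','side'): print(cam,pan(cam,cam+sys.argv[1],[float(a) for a in sys.argv[2:4]]))
E
python3 pan.py 1 .583 .140
```

```text
[0.60796539 0.2750265  0.10919827] [2.43293671 0.26438991 1.98415202] 0.015797649638295667 20.376342236995697
top (array([0.58376871, 0.14220185, 0.06044815]), 190)
side (array([0.58255306, 0.14154394, 0.06031614]), 467)
```

Emit:
servo_tool(
  moves=[
    {"dp":[-0.03,0.007,0],"delta_rot":[0,0,0],"fingers":0},
    {"dp":[-0.06,0.014,0],"delta_rot":[0,0,0],"fingers":0},
    {"dp":[-0.06,0.014,0],"delta_rot":[0,0,0],"fingers":0},
    {"dp":[-0.06,0.014,0],"delta_rot":[0,0,0],"fingers":0},
    {"dp":[-0.06,0.014,0],"delta_rot":[0,0,0],"fingers":0},
  ],
)

```text
clock: 4.5
position: [0.6077, 0.2207, 0.1091]
ee_rot: [-0.001, 0.779, 0.626, 0.002]
contact_force: [0.5, 6.7, 5.8]
width: 0.0157
gripper_force: 20.1
```

Emit:
servo_tool(
  moves=[
    {"dp":[-0.06,0.014,0],"delta_rot":[0,0,0],"fingers":0},
    {"dp":[-0.06,0.014,0],"delta_rot":[0,0,0],"fingers":0},
    {"dp":[-0.06,0.014,0],"delta_rot":[0,0,0],"fingers":0},
    {"dp":[-0.06,0.014,0],"delta_rot":[0,0,0],"fingers":0},
    {"dp":[-0.06,0.014,0],"delta_rot":[0,0,0],"fingers":0},
  ],
)

```text
clock: 5.0
position: [0.6085, 0.159, 0.1091]
ee_rot: [-0.001, 0.78, 0.626, 0.002]
contact_force: [0.6, 5.9, 6.1]
width: 0.0154
gripper_force: 20.2
```

Emit:
servo_tool(
  moves=[
    {"dp":[-0.06,0.014,0],"delta_rot":[0,0,0],"fingers":0},
    {"dp":[-0.06,0.014,0],"delta_rot":[0,0,0],"fingers":0},
    {"dp":[-0.06,0.014,0],"delta_rot":[0,0,0],"fingers":0},
    {"dp":[-0.06,0.014,0],"delta_rot":[0,0,0],"fingers":0},
    {"dp":[-0.03,0.007,0],"delta_rot":[0,0,0],"fingers":0},
  ],
)

```text
clock: 5.5
position: [0.6093, 0.103, 0.109]
ee_rot: [-0.001, 0.78, 0.626, 0.002]
contact_force: [-0.2, 6.9, 6.2]
width: 0.0154
gripper_force: 20.2
```

```bash
python3 pan.py 2 .585 -.032
```

```text
[0.60927046 0.10304855 0.10903691] [-0.22938734  6.92500436  6.22578491] 0.015444782740267582 20.222841203212738
top (array([ 0.58086767, -0.02835727,  0.06033751]), 184)
side (array([ 0.57978049, -0.02974018,  0.06029294]), 348)
```

Emit:
servo_tool(
  moves=[
    {"dp":[-0.04,0.014,-0.003],"delta_rot":[0,0,0],"fingers":0},
    {"dp":[-0.04,0.014,-0.002],"delta_rot":[0,0,0],"fingers":0},
    {"dp":[-0.04,0.014,0],"delta_rot":[0,0,0],"fingers":0},
    {"dp":[-0.04,0.014,0],"delta_rot":[0,0,0],"fingers":0},
    {"dp":[-0.015,0.003,0],"delta_rot":[0,0,0],"fingers":0},
  ],
)

```text
clock: 6.1
position: [0.6133, 0.0652, 0.1091]
ee_rot: [-0.001, 0.779, 0.627, 0.0]
contact_force: [-0.8, 5.4, 4.8]
width: 0.0155
gripper_force: 20.1
```

Emit:
servo_tool(
  moves=[
    {"dp":[-0.015,0.003,0],"delta_rot":[0,0,0],"fingers":0},
    {"dp":[-0.015,0.003,0],"delta_rot":[0,0,0],"fingers":0},
    {"dp":[-0.01,0.002,0],"delta_rot":[0,0,0],"fingers":0},
  ],
)

```text
clock: 6.4
position: [0.6132, 0.0578, 0.1091]
ee_rot: [-0.001, 0.779, 0.627, 0.001]
contact_force: [-0.4, 5.6, 5.4]
width: 0.0155
gripper_force: 20.1
```

```bash
python3 pan.py 3 .582 -.075
```

```text
[0.61321902 0.05777773 0.10914184] [-0.35214734  5.63305059  5.38289616] 0.01553347206846254 20.105165541172028
top (array([ 0.58508369, -0.07378272,  0.06045781]), 193)
side (array([ 0.58398972, -0.07468351,  0.0603523 ]), 313)
```

Emit:
servo_tool(
  moves=[
    {"dp":[-0.007,0.0015,0],"delta_rot":[0,0,0],"fingers":0},
    {"dp":[-0.007,0.0015,0],"delta_rot":[0,0,0],"fingers":0},
    {"dp":[-0.007,0.0015,0],"delta_rot":[0,0,0],"fingers":0},
  ],
)

```text
clock: 6.8
position: [0.6132, 0.0537, 0.1091]
ee_rot: [-0.001, 0.779, 0.627, 0.001]
contact_force: [0.2, 6.5, 5.2]
width: 0.0156
gripper_force: 20.2
```

Emit:
servo_tool(
  moves=[
    {"dp":[-0.005,0.001,0],"delta_rot":[0,0,0],"fingers":0},
    {"dp":[-0.005,0.001,0],"delta_rot":[0,0,0],"fingers":0},
  ],
)

```text
clock: 7.0
position: [0.6132, 0.0517, 0.1091]
ee_rot: [-0.001, 0.779, 0.627, 0.001]
contact_force: [0.8, 6.9, 5.2]
width: 0.0159
gripper_force: 20.2
```

Emit:
servo_tool(
  moves=[
    {"dp":[-0.005,0.001,0],"delta_rot":[0,0,0],"fingers":0},
  ],
)

```text
clock: 7.1
position: [0.6132, 0.0507, 0.1091]
ee_rot: [-0.001, 0.779, 0.627, 0.001]
contact_force: [0.6, 6.2, 4.7]
width: 0.0155
gripper_force: 20.2
```

Emit:
servo_tool(
  moves=[
    {"dp":[-0.005,0.001,0],"delta_rot":[0,0,0],"fingers":0},
  ],
)

```text
clock: 7.2
position: [0.6131, 0.0497, 0.1091]
ee_rot: [-0.001, 0.779, 0.627, 0.001]
contact_force: [1.1, 6.0, 5.1]
width: 0.0156
gripper_force: 20.2
```

```bash
python3 pan.py 4 .584 -.081;python3 - <<'E'
from h import *
a=cv2.imread('pics/top4.png')[125:235,180:325];b=cv2.imread('pics/side4.png')[130:290,140:310]
cv2.imwrite('pics/c4.png',np.hstack([cv2.resize(a,(400,303)),cv2.resize(b,(322,303))]))
E
```

```text
[0.61314917 0.04970059 0.10913089] [1.09608012 5.9749839  5.09129029] 0.015584793292896608 20.153880715370178
top (array([ 0.58493499, -0.08185612,  0.06034359]), 190)
side (array([ 0.58399544, -0.08264899,  0.06027203]), 307)
```

View pics/c4.png

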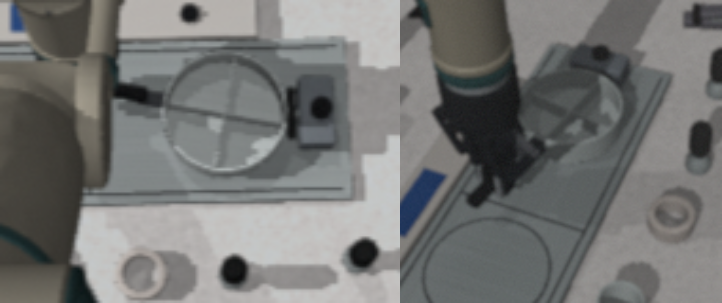

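The view shows the pan against the paddle, and the paddle close to the block. The hard end hasn't been felt yet, so I keep creeping.

Emit:
servo_tool(
  moves=[
    {"dp":[-0.005,0.001,0],"delta_rot":[0,0,0],"fingers":0},
  ],
)

```text
clock: 7.4
position: [0.6131, 0.0487, 0.1091]
ee_rot: [-0.001, 0.779, 0.627, 0.001]
contact_force: [-0.4, 6.0, 5.3]
width: 0.0156
gripper_force: 20.2
```

Emit:
servo_tool(
  moves=[
    {"dp":[-0.005,0.001,0],"delta_rot":[0,0,0],"fingers":0},
  ],
)

```text
clock: 7.5
position: [0.6131, 0.048, 0.1092]
ee_rot: [-0.001, 0.779, 0.627, 0.001]
contact_force: [0.5, 8.1, 5.0]
width: 0.0158
gripper_force: 20.1
```

Emit:
servo_tool(
  moves=[
    {"dp":[-0.004,0.001,0],"delta_rot":[0,0,0],"fingers":0},
  ],
)

```text
clock: 7.6
position: [0.6132, 0.0477, 0.1091]
ee_rot: [-0.001, 0.779, 0.627, 0.001]
contact_force: [0.7, 10.2, 5.0]
width: 0.0155
gripper_force: 20.1
```

Emit:
servo_tool(
  moves=[
    {"dp":[0,0,0],"delta_rot":[0,0,0],"fingers":0},
    {"dp":[0,0,0],"delta_rot":[0,0,0],"fingers":0},
    {"dp":[0,0,0],"delta_rot":[0,0,0],"fingers":0},
  ],
)

```text
clock: 7.9
position: [0.6132, 0.0477, 0.1091]
ee_rot: [-0.001, 0.779, 0.627, 0.001]
contact_force: [0.4, 9.2, 5.5]
width: 0.0157
gripper_force: 20.1
```

Hard end felt (force rising, motion stopped). I release and rise.

Emit:
servo_tool(
  moves=[
    {"dp":[0,0,0],"delta_rot":[0,0,0],"fingers":0.25},
    {"dp":[0,0,0],"delta_rot":[0,0,0],"fingers":0.4},
    {"dp":[0,0,0],"delta_rot":[0,0,0],"fingers":0.6},
    {"dp":[0,0,0],"delta_rot":[0,0,0],"fingers":0.6},
    {"dp":[0,0,-0.1],"delta_rot":[0,0,0],"fingers":0.6},
  ],
)

```text
clock: 8.4
position: [0.6111, 0.0457, 0.1263]
ee_rot: [-0.002, 0.779, 0.627, -0.003]
contact_force: [-0.4, -0.4, 0.1]
width: 0.0511
gripper_force: 0.0
```

Emit:
servo_tool(
  moves=[
    {"dp":[0,0,-0.15],"delta_rot":[0,0,0],"fingers":0.6},
    {"dp":[0,0,-0.15],"delta_rot":[0,0,0],"fingers":0.6},
    {"dp":[0,0,-0.15],"delta_rot":[0,0,0],"fingers":0.6},
    {"dp":[0.1,0,-0.1],"delta_rot":[0,0,0],"fingers":0.6},
    {"dp":[0,0,0],"delta_rot":[0,0,0],"fingers":0.6},
  ],
)

```text
clock: 8.9
position: [0.6193, 0.0667, 0.2423]
ee_rot: [0.002, 0.779, 0.628, 0.003]
contact_force: [0.2, -0.4, -0.7]
width: 0.0514
gripper_force: 0.0
```

```bash
python3 pan.py 5 .584 -.084;python3 - <<'E'
from h import *
for n in('top','side'):
    C=cloud(n,np.load(f'pics/{n}5.npy')).reshape(-1,3); r=np.hypot(C[:,0]-.584,C[:,1]+.084)
    h=C[(C[:,2]>.049)&(C[:,2]<.066)&(r>.085)&(r<.185)&(C[:,1]>-.01)&(abs(C[:,0]-.61)<.03)]
    print(cv2.fitLine(h[:,:2].astype(np.float32),2,0,.01,.01).ravel(),len(h))
E
```

```text
[0.61926923 0.06674141 0.24225252] [ 0.19872388 -0.38217274 -0.65731521] 0.051388903558942274 0.0
top (array([ 0.58500656, -0.08332181,  0.06049926]), 179)
side (array([ 0.58394152, -0.08370925,  0.0603213 ]), 322)
[0.23309036 0.9724551  0.6091894  0.03170276] 149
[0.2194619  0.97562104 0.61067003 0.04732956] 337
```

Emit:
servo_tool(
  moves=[
    {"dp":[0,0,0],"delta_rot":[0,0,-1],"fingers":0.6},
    {"dp":[0,0,0],"delta_rot":[0,0,-1],"fingers":0.6},
    {"dp":[0,0,0],"delta_rot":[0,0,-1],"fingers":0.6},
    {"dp":[0,0,0],"delta_rot":[0,0,-1],"fingers":0.6},
    {"dp":[0,0,0],"delta_rot":[0,0,-1],"fingers":0.6},
  ],
)

```text
clock: 9.5
position: [0.6162, 0.0647, 0.2364]
ee_rot: [-0.002, 0.598, 0.801, -0.002]
contact_force: [0.7, 0.0, 0.8]
width: 0.0509
gripper_force: 0.0
```

Emit:
servo_tool(
  moves=[
    {"dp":[0,0,0],"delta_rot":[0,0,-1],"fingers":0.6},
    {"dp":[0,0,0],"delta_rot":[0,0,-1],"fingers":0.6},
    {"dp":[0,0,0],"delta_rot":[0,0,-0.8],"fingers":0.6},
    {"dp":[0,0,0],"delta_rot":[0,0,0],"fingers":0.6},
  ],
)

```text
clock: 9.9
position: [0.6163, 0.0648, 0.2366]
ee_rot: [-0.002, 0.482, 0.876, -0.001]
contact_force: [-0.1, -0.0, -1.2]
width: 0.0515
gripper_force: 0.0
```

```bash
cat > go.py <<'E'
from h import *
import sys
from scipy.spatial.transform import Rotation as R
s=readout.get_state();q=s['ee_rot'];M=R.from_quat([*q[1:],q[0]]).as_matrix()
print(s['position'],'y axis',M[:,1],'tilt',M[2,2],'q',s['qpos'].round(2))
for a in sys.argv[1:]:
    t=np.array([float(k) for k in a.split(',')]);print(a,'total units',((t-s['position'])@M/.2).round(3))
E
python3 go.py .4258,-.0863,.2 .4385,-.2112,.2
```

```text
[0.61628582 0.06479595 0.23663045] y axis [ 0.84491029  0.53489298 -0.00401248] tilt -0.9999903090470759 q [-0.01  0.39  1.51 -0.    1.25 -0.57]
.4258,-.0863,.2 total units [-0.129 -1.208  0.188]
.4385,-.2112,.2 total units [-0.691 -1.488  0.188]
```

Emit:
servo_tool(
  moves=[
    {"dp":[-0.016,-0.15,0.024],"delta_rot":[0,0,0],"fingers":0.65},
    {"dp":[-0.016,-0.15,0.024],"delta_rot":[0,0,0],"fingers":0.65},
    {"dp":[-0.016,-0.15,0.024],"delta_rot":[0,0,0],"fingers":0.65},
    {"dp":[-0.016,-0.15,0.024],"delta_rot":[0,0,0],"fingers":0.65},
    {"dp":[-0.016,-0.15,0.024],"delta_rot":[0,0,0],"fingers":0.65},
  ],
)

```text
clock: 10.4
position: [0.4974, -0.0291, 0.2135]
ee_rot: [-0.001, 0.483, 0.876, -0.001]
contact_force: [0.4, -0.1, 1.0]
width: 0.0552
gripper_force: 0.0
```

Emit:
servo_tool(
  moves=[
    {"dp":[-0.016,-0.15,0.024],"delta_rot":[0,0,0],"fingers":0.65},
    {"dp":[-0.016,-0.15,0.024],"delta_rot":[0,0,0],"fingers":0.65},
    {"dp":[-0.016,-0.15,0.024],"delta_rot":[0,0,0],"fingers":0.65},
    {"dp":[0,0,0],"delta_rot":[0,0,0],"fingers":0.65},
    {"dp":[0,0,0],"delta_rot":[0,0,0],"fingers":0.65},
  ],
)

```text
clock: 10.9
position: [0.4278, -0.0848, 0.1999]
ee_rot: [-0.001, 0.483, 0.875, 0.0]
contact_force: [0.1, 1.1, 0.0]
width: 0.0556
gripper_force: 0.0
```

```bash
python3 go.py .4258,-.0863,.106; python3 - <<'E'
from h import *
snap('wrist','w1')
E
```

```text
[ 0.42776217 -0.08482078  0.19992345] y axis [ 8.46197173e-01  5.32869724e-01 -4.48428439e-04] tilt -0.9999994299960919 q [-0.36  0.16  1.95  0.    1.04 -0.92]
.4258,-.0863,.106 total units [-0.001 -0.012  0.47 ]
```

View pics/w1.png

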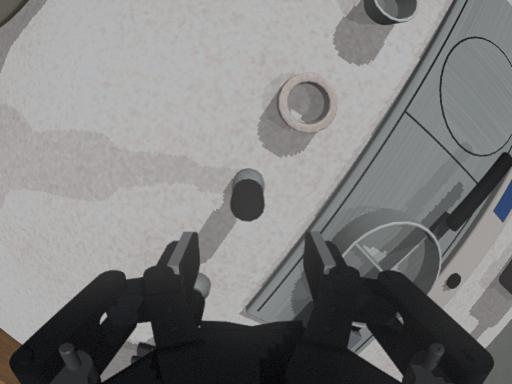

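The wrist view shows e1's bulb at (248,200), centred between the fingers (columns 185 and 317). I descend and grip.

Emit:
servo_tool(
  moves=[
    {"dp":[0,-0.01,0.15],"delta_rot":[0,0,0],"fingers":0.65},
    {"dp":[0,0,0.15],"delta_rot":[0,0,0],"fingers":0.65},
    {"dp":[0,0,0.12],"delta_rot":[0,0,0],"fingers":0.65},
    {"dp":[0,0,0.05],"delta_rot":[0,0,0],"fingers":0.65},
    {"dp":[0,0,0],"delta_rot":[0,0,0],"fingers":0.4},
  ],
)

```text
clock: 11.45
position: [0.4267, -0.085, 0.1054]
ee_rot: [-0.001, 0.482, 0.876, -0.0]
contact_force: [-0.2, 0.3, -0.1]
width: 0.042
gripper_force: 0.0
```

Emit:
servo_tool(
  moves=[
    {"dp":[0,0,0],"delta_rot":[0,0,0],"fingers":0.25},
    {"dp":[0,0,0],"delta_rot":[0,0,0],"fingers":0.1},
    {"dp":[0,0,0],"delta_rot":[0,0,0],"fingers":0.1},
    {"dp":[0,0,-0.1],"delta_rot":[0,0,0],"fingers":0.1},
    {"dp":[0,0,-0.2],"delta_rot":[0,0,0],"fingers":0.1},
  ],
  force=20,
)

```text
clock: 11.95
position: [0.425, -0.0849, 0.1657]
ee_rot: [-0.003, 0.482, 0.876, -0.0]
contact_force: [1.0, 0.1, -0.8]
width: 0.0249
gripper_force: 22.6
```

Emit:
servo_tool(
  moves=[
    {"dp":[0,0,-0.2],"delta_rot":[0,0,0],"fingers":0.1},
    {"dp":[0,0,0],"delta_rot":[0,0,0],"fingers":0.1},
    {"dp":[0,0,0],"delta_rot":[0,0,0],"fingers":0.1},
  ],
)

```text
clock: 12.25
position: [0.4271, -0.0857, 0.2079]
ee_rot: [0.002, 0.482, 0.876, 0.0]
contact_force: [-0.4, 1.0, -0.1]
width: 0.0252
gripper_force: 22.6
```

```bash
python3 go.py .566,-.0542,.2 .566,-.0542,.122; python3 - <<'E'
from h import *
a=snap('wrist','w2')[0];b=snap('side','s2')[0]
cv2.imwrite('pics/c2.png',np.hstack([a[100:,100:400],b[100:384,140:400]])[:,:,::-1])
E
```

```text
[ 0.42712136 -0.08568208  0.20786857] y axis [0.84461272 0.53537281 0.0023034 ] tilt -0.9999932169314664 q [-0.36  0.15  1.94  0.    1.05 -0.92]
.566,-.0542,.2 total units [-0.239  0.671  0.042]
.566,-.0542,.122 total units [-0.238  0.67   0.432]
```

View pics/c2.png

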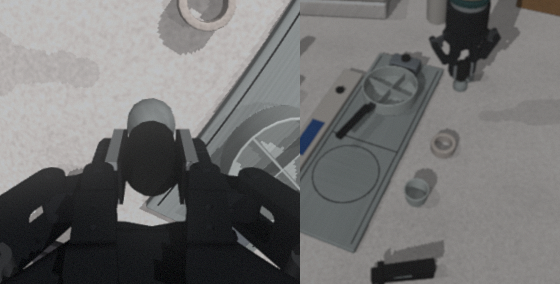

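Emit:
servo_tool(
  moves=[
    {"dp":[-0.048,0.134,0],"delta_rot":[0,0,0],"fingers":0.1},
    {"dp":[-0.048,0.134,0],"delta_rot":[0,0,0],"fingers":0.1},
    {"dp":[-0.048,0.134,0],"delta_rot":[0,0,0],"fingers":0.1},
    {"dp":[-0.048,0.134,0],"delta_rot":[0,0,0],"fingers":0.1},
    {"dp":[-0.048,0.134,0],"delta_rot":[0,0,0],"fingers":0.1},
  ],
)

```text
clock: 12.85
position: [0.5657, -0.0538, 0.2044]
ee_rot: [-0.002, 0.482, 0.876, -0.001]
contact_force: [0.1, 0.6, -0.5]
width: 0.0248
gripper_force: 22.7
```

Emit:
servo_tool(
  moves=[
    {"dp":[0,0,0],"delta_rot":[0,0,0],"fingers":0.1},
    {"dp":[0,0,0],"delta_rot":[0,0,0],"fingers":0.1},
    {"dp":[0,0,0],"delta_rot":[0,0,0],"fingers":0.1},
  ],
)

```text
clock: 13.15
position: [0.5641, -0.0543, 0.2052]
ee_rot: [-0.002, 0.482, 0.876, -0.001]
contact_force: [-1.3, -0.6, -0.3]
width: 0.0249
gripper_force: 22.6
```

```bash
python3 go.py .566,-.0542,.125;python3 pan.py 6 .584 -.084; python3 - <<'E'
from h import *
C=cloud('side',np.load('pics/side6.npy')).reshape(-1,3)
im=cv2.imread('pics/side6.png').reshape(-1,3)
m=(np.hypot(C[:,0]-.566,C[:,1]+.054)<.03)&(C[:,2]>.09)&(C[:,2]<.135)
p=C[m];print(len(p),p.min(0),p.max(0),np.histogram(p[:,2],9));q=p[p[:,2]<.112];print(np.median(q,0),q.min(0),q.max(0))
E
```

```text
[ 0.56406953 -0.05425716  0.20519973] y axis [ 0.84464462  0.53532062 -0.00270195] tilt -0.9999932097781459 q [-0.22  0.34  1.67 -0.    1.13 -0.78]
.566,-.0542,.125 total units [-0.006  0.009  0.401]
[ 0.56406953 -0.05425716  0.20519973] [-1.26118132 -0.60732255 -0.2909833 ] 0.02493262417306685 22.6065466534601
top (array([ 0.58567359, -0.08296507,  0.06093055]), 82)
side (array([ 0.58407551, -0.0837111 ,  0.06031206]), 270)
174 [ 0.54859918 -0.06613563  0.09844564] [ 0.57643777 -0.03737708  0.13492143] (array([17, 17, 31, 42, 29,  7,  6,  9, 16]), array([0.09844564, 0.10249851, 0.10655137, 0.11060424, 0.1146571 ,
       0.11870997, 0.12276283, 0.1268157 , 0.13086856, 0.13492143]))
[ 0.55644139 -0.04347363  0.10728091] [ 0.54859918 -0.06317293  0.09844564] [ 0.57348083 -0.03737708  0.11171933]
```

Emit:
servo_tool(
  moves=[
    {"dp":[-0.012,0.004,0.1],"delta_rot":[0,0,0],"fingers":0.1},
    {"dp":[0,0,0.1],"delta_rot":[0,0,0],"fingers":0.1},
    {"dp":[0,0,0.1],"delta_rot":[0,0,0],"fingers":0.1},
    {"dp":[0,0,0.06],"delta_rot":[0,0,0],"fingers":0.1},
    {"dp":[0,0,0.03],"delta_rot":[0,0,0],"fingers":0.1},
  ],
)

```text
clock: 13.75
position: [0.5666, -0.056, 0.1276]
ee_rot: [-0.001, 0.482, 0.876, -0.0]
contact_force: [0.5, 0.1, -0.3]
width: 0.0249
gripper_force: 22.6
```

Emit:
servo_tool(
  moves=[
    {"dp":[0,0,0.005],"delta_rot":[0,0,0],"fingers":0.1},
    {"dp":[0,0,0],"delta_rot":[0,0,0],"fingers":0.1},
  ],
)

```text
clock: 13.95
position: [0.5679, -0.0561, 0.128]
ee_rot: [0.0, 0.482, 0.876, 0.0]
contact_force: [-0.4, 0.2, -0.4]
width: 0.025
gripper_force: 22.6
```

Emit:
servo_tool(
  moves=[
    {"dp":[0,0,0.01],"delta_rot":[0,0,0],"fingers":0.1},
    {"dp":[0,0,0.01],"delta_rot":[0,0,0],"fingers":0.1},
    {"dp":[0,0,0],"delta_rot":[0,0,0],"fingers":0.1},
  ],
)

```text
clock: 14.25
position: [0.5676, -0.0559, 0.1236]
ee_rot: [0.0, 0.482, 0.876, 0.0]
contact_force: [-0.3, 0.0, -0.1]
width: 0.0251
gripper_force: 22.6
```

Emit:
servo_tool(
  moves=[
    {"dp":[0,0,0.005],"delta_rot":[0,0,0],"fingers":0.1},
    {"dp":[0,0,0],"delta_rot":[0,0,0],"fingers":0.1},
  ],
)

```text
clock: 14.45
position: [0.5677, -0.0559, 0.1232]
ee_rot: [0.0, 0.482, 0.876, 0.0]
contact_force: [-0.4, -1.2, 4.0]
width: 0.025
gripper_force: 23.0
```

Floor contact (4 N). I open modestly, rise, and go to e2.

Emit:
servo_tool(
  moves=[
    {"dp":[0,0,-0.003],"delta_rot":[0,0,0],"fingers":0.35},
    {"dp":[0,0,0],"delta_rot":[0,0,0],"fingers":0.45},
    {"dp":[0,0,0],"delta_rot":[0,0,0],"fingers":0.5},
    {"dp":[0,0,-0.08],"delta_rot":[0,0,0],"fingers":0.5},
    {"dp":[0,0,-0.2],"delta_rot":[0,0,0],"fingers":0.5},
  ],
)

```text
clock: 14.95
position: [0.5653, -0.0555, 0.1762]
ee_rot: [-0.004, 0.482, 0.876, -0.001]
contact_force: [0.8, -0.1, 1.0]
width: 0.0425
gripper_force: 0.0
```

Emit:
servo_tool(
  moves=[
    {"dp":[0,0,-0.2],"delta_rot":[0,0,0],"fingers":0.65},
    {"dp":[0,0,0],"delta_rot":[0,0,0],"fingers":0.65},
    {"dp":[0,0,0],"delta_rot":[0,0,0],"fingers":0.65},
  ],
)

```text
clock: 15.25
position: [0.5678, -0.056, 0.22]
ee_rot: [0.001, 0.482, 0.876, 0.0]
contact_force: [-0.5, -0.9, -0.5]
width: 0.0559
gripper_force: 0.0
```

```bash
python3 go.py .4385,-.2112,.2
```

```text
[ 0.56784415 -0.0559932   0.21995341] y axis [0.84458455 0.5354198  0.00160632] tilt -0.999997565388166 q [-0.22  0.33  1.65  0.    1.16 -0.79]
.4385,-.2112,.2 total units [-0.309 -0.962  0.099]
```

Emit:
servo_tool(
  moves=[
    {"dp":[-0.044,-0.137,0.014],"delta_rot":[0,0,0],"fingers":0.65},
    {"dp":[-0.044,-0.137,0.014],"delta_rot":[0,0,0],"fingers":0.65},
    {"dp":[-0.044,-0.137,0.014],"delta_rot":[0,0,0],"fingers":0.65},
    {"dp":[-0.044,-0.137,0.014],"delta_rot":[0,0,0],"fingers":0.65},
    {"dp":[-0.044,-0.137,0.014],"delta_rot":[0,0,0],"fingers":0.65},
  ],
)

```text
clock: 15.75
position: [0.4735, -0.1666, 0.203]
ee_rot: [-0.002, 0.482, 0.876, -0.0]
contact_force: [0.3, -0.3, -0.9]
width: 0.0555
gripper_force: 0.0
```

Emit:
servo_tool(
  moves=[
    {"dp":[-0.044,-0.137,0.014],"delta_rot":[0,0,0],"fingers":0.65},
    {"dp":[-0.044,-0.137,0.014],"delta_rot":[0,0,0],"fingers":0.65},
    {"dp":[0,0,0],"delta_rot":[0,0,0],"fingers":0.65},
    {"dp":[0,0,0],"delta_rot":[0,0,0],"fingers":0.65},
  ],
)

```text
clock: 16.15
position: [0.4377, -0.2104, 0.1981]
ee_rot: [-0.002, 0.483, 0.876, 0.0]
contact_force: [0.4, 0.2, -0.2]
width: 0.0556
gripper_force: 0.0
```

```bash
python3 go.py .4385,-.2112,.106; python3 pan.py 7 .584 -.084;python3 - <<'E'
from h import *
a=cv2.imread('pics/top7.png')[120:240,200:330];b=cv2.imread('pics/side7.png')[120:250,180:330]
cv2.imwrite('pics/c7.png',np.hstack([cv2.resize(a,(390,360)),cv2.resize(b,(410,360))]))
E
```

```text
[ 0.43765149 -0.21043299  0.19808696] y axis [ 8.45543792e-01  5.33905611e-01 -7.03092050e-04] tilt -0.99999496200535 q [-0.59  0.23  1.85  0.    1.06 -1.16]
.4385,-.2112,.106 total units [-0.007  0.002  0.46 ]
[ 0.43765149 -0.21043299  0.19808696] [ 0.41781709  0.17091119 -0.21935808] 0.055591948133434065 0.0
top (array([ 0.58483912, -0.08346338,  0.06040433]), 194)
side (array([ 0.58401107, -0.08369438,  0.06035347]), 320)
```

View pics/c7.png

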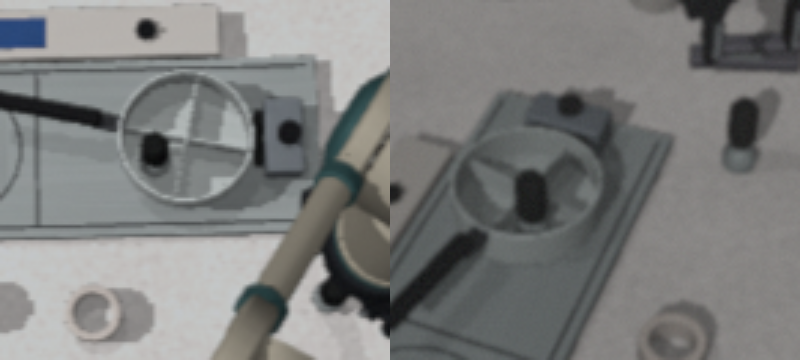

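e1 stands in its pocket and the pan hasn't moved. I pick e2.

Emit:
servo_tool(
  moves=[
    {"dp":[-0.005,0,0.15],"delta_rot":[0,0,0],"fingers":0.65},
    {"dp":[0,0,0.15],"delta_rot":[0,0,0],"fingers":0.65},
    {"dp":[0,0,0.11],"delta_rot":[0,0,0],"fingers":0.65},
    {"dp":[0,0,0.05],"delta_rot":[0,0,0],"fingers":0.65},
    {"dp":[0,0,0],"delta_rot":[0,0,0],"fingers":0.4},
  ],
)

```text
clock: 16.75
position: [0.4388, -0.2104, 0.1062]
ee_rot: [-0.002, 0.481, 0.876, 0.0]
contact_force: [0.3, -0.1, 0.6]
width: 0.0426
gripper_force: 0.0
```

Emit:
servo_tool(
  moves=[
    {"dp":[0,0,0],"delta_rot":[0,0,0],"fingers":0.25},
    {"dp":[0,0,0],"delta_rot":[0,0,0],"fingers":0.1},
    {"dp":[0,0,0],"delta_rot":[0,0,0],"fingers":0.1},
    {"dp":[0,0,-0.1],"delta_rot":[0,0,0],"fingers":0.1},
    {"dp":[0,0,-0.2],"delta_rot":[0,0,0],"fingers":0.1},
  ],
  force=20,
)

```text
clock: 17.25
position: [0.4375, -0.2105, 0.1664]
ee_rot: [-0.003, 0.482, 0.876, 0.0]
contact_force: [1.3, -0.6, -0.8]
width: 0.0251
gripper_force: 23.9
```

Emit:
servo_tool(
  moves=[
    {"dp":[0,0,-0.24],"delta_rot":[0,0,0],"fingers":0.1},
    {"dp":[0,0,-0.1],"delta_rot":[0,0,0],"fingers":0.1},
    {"dp":[0,0,0],"delta_rot":[0,0,0],"fingers":0.1},
    {"dp":[0,0,0],"delta_rot":[0,0,0],"fingers":0.1},
  ],
)

```text
clock: 17.65
position: [0.4388, -0.2114, 0.2359]
ee_rot: [0.001, 0.482, 0.876, 0.0]
contact_force: [-1.1, 0.7, -1.3]
width: 0.0251
gripper_force: 23.9
```

```bash
python3 go.py .603,-.1128,.235
```

```text
[ 0.43883931 -0.21137742  0.23591462] y axis [8.44636141e-01 5.35340517e-01 5.66343225e-04] tilt -0.9999993217044588 q [-0.59  0.19  1.8   0.    1.15 -1.16]
.603,-.1128,.235 total units [-0.023  0.957  0.005]
```

Emit:
servo_tool(
  moves=[
    {"dp":[-0.003,0.137,0],"delta_rot":[0,0,0],"fingers":0.1},
    {"dp":[-0.003,0.137,0],"delta_rot":[0,0,0],"fingers":0.1},
    {"dp":[-0.003,0.137,0],"delta_rot":[0,0,0],"fingers":0.1},
    {"dp":[-0.003,0.137,0],"delta_rot":[0,0,0],"fingers":0.1},
    {"dp":[-0.003,0.137,0],"delta_rot":[0,0,0],"fingers":0.1},
  ],
)

```text
clock: 18.15
position: [0.5563, -0.1397, 0.2333]
ee_rot: [-0.002, 0.482, 0.876, -0.0]
contact_force: [1.0, -0.8, -0.4]
width: 0.0248
gripper_force: 23.9
```

Emit:
servo_tool(
  moves=[
    {"dp":[-0.003,0.137,0],"delta_rot":[0,0,0],"fingers":0.1},
    {"dp":[-0.003,0.137,0],"delta_rot":[0,0,0],"fingers":0.1},
    {"dp":[0,0,0.1],"delta_rot":[0,0,0],"fingers":0.1},
    {"dp":[0,0,0],"delta_rot":[0,0,0],"fingers":0.1},
    {"dp":[0,0,0],"delta_rot":[0,0,0],"fingers":0.1},
  ],
)

```text
clock: 18.65
position: [0.6021, -0.1121, 0.2136]
ee_rot: [-0.002, 0.482, 0.876, -0.001]
contact_force: [0.2, -0.7, 0.1]
width: 0.0252
gripper_force: 23.9
```

```bash
python3 go.py .603,-.1128,.124;python3 pan.py 8 .584 -.084; python3 - <<'E'
from h import *
C=cloud('side',np.load('pics/side8.npy')).reshape(-1,3)
m=(np.hypot(C[:,0]-.603,C[:,1]+.113)<.025)&(C[:,2]>.09)&(C[:,2]<.125)
p=C[m];q=p[p[:,2]<.127];print(len(q),np.median(q,0),q.min(0),q.max(0))
E
```

```text
[ 0.60207939 -0.11209394  0.21360671] y axis [ 0.8446035   0.53538316 -0.0031286 ] tilt -0.9999888595078787 q [-0.3   0.39  1.56 -0.    1.19 -0.86]
.603,-.1128,.124 total units [-0.007  0.003  0.448]
[ 0.60207939 -0.11209394  0.21360671] [ 0.20556408 -0.65121746  0.07856522] 0.025211183705399594 23.86516376165673m.py:5: RuntimeWarning: Mean of empty slice.
  return least_squares(f,[*p[:,:2].mean(0),.06],loss='soft_l1',f_scale=.002).x
  ret = um.true_divide(
Traceback (most recent call last):
  File "pan.py", line 12, in <module>
    for cam in('top','side'): print(cam,pan(cam,cam+sys.argv[1],[float(a) for a in sys.argv[2:4]]))
                                        ~~~^^^^^^^^^^^^^^^^^^^^^^^^^^^^^^^^^^^^^^^^^^^^^^^^^^^^^^^
  File "pan.py", line 8, in pan
    q=fitc(p); c=q[:2]
  File "m.py", line 5, in fitc
    return least_squares(f,[*p[:,:2].mean(0),.06],loss='soft_l1',f_scale=.002).x
           ~~~~~~~~~~~~~^^^^^^^^^^^^^^^^^^^^^^^^^^^^^^^^^^^^^^^^^^^^^^^^^^^^^^
ValueError: Initial guess is outside of provided bounds
Traceback (most recent call last):
FileNotFoundError: [Errno 2] No such file or directory: 'pics/side8.npy'
```

Emit:
servo_tool(
  moves=[
    {"dp":[-0.004,0.002,0.12],"delta_rot":[0,0,0],"fingers":0.1},
    {"dp":[0,0,0.12],"delta_rot":[0,0,0],"fingers":0.1},
    {"dp":[0,0,0.1],"delta_rot":[0,0,0],"fingers":0.1},
    {"dp":[0,0,0.06],"delta_rot":[0,0,0],"fingers":0.1},
    {"dp":[0,0,0.02],"delta_rot":[0,0,0],"fingers":0.1},
  ],
)

```text
clock: 19.2
position: [0.6034, -0.113, 0.1307]
ee_rot: [-0.001, 0.482, 0.876, -0.0]
contact_force: [-0.3, 0.5, -0.6]
width: 0.0247
gripper_force: 23.9
```

Emit:
servo_tool(
  moves=[
    {"dp":[0,0,0.005],"delta_rot":[0,0,0],"fingers":0.1},
    {"dp":[0,0,0],"delta_rot":[0,0,0],"fingers":0.1},
  ],
)

```text
clock: 19.4
position: [0.6046, -0.1131, 0.1314]
ee_rot: [0.001, 0.482, 0.876, 0.0]
contact_force: [0.6, -0.9, -1.0]
width: 0.0251
gripper_force: 23.9
```

Emit:
servo_tool(
  moves=[
    {"dp":[0,0,0.015],"delta_rot":[0,0,0],"fingers":0.1},
    {"dp":[0,0,0.015],"delta_rot":[0,0,0],"fingers":0.1},
    {"dp":[0,0,0],"delta_rot":[0,0,0],"fingers":0.1},
  ],
)

```text
clock: 19.7
position: [0.6039, -0.1127, 0.1244]
ee_rot: [-0.0, 0.482, 0.876, -0.0]
contact_force: [-0.4, -0.0, -0.1]
width: 0.0247
gripper_force: 23.9
```

Emit:
servo_tool(
  moves=[
    {"dp":[0,0,0.005],"delta_rot":[0,0,0],"fingers":0.1},
    {"dp":[0,0,0],"delta_rot":[0,0,0],"fingers":0.1},
  ],
)

```text
clock: 19.9
position: [0.6041, -0.1128, 0.1241]
ee_rot: [0.0, 0.482, 0.876, 0.0]
contact_force: [-0.3, 0.2, 3.8]
width: 0.0252
gripper_force: 24.2
```

Floor contact again. I release, rise and back away.

Emit:
servo_tool(
  moves=[
    {"dp":[0,0,-0.003],"delta_rot":[0,0,0],"fingers":0.35},
    {"dp":[0,0,0],"delta_rot":[0,0,0],"fingers":0.45},
    {"dp":[0,0,0],"delta_rot":[0,0,0],"fingers":0.5},
    {"dp":[0,0,-0.08],"delta_rot":[0,0,0],"fingers":0.5},
    {"dp":[0,0,-0.2],"delta_rot":[0,0,0],"fingers":0.5},
  ],
)

```text
clock: 20.4
position: [0.6019, -0.1122, 0.1768]
ee_rot: [-0.004, 0.482, 0.876, -0.001]
contact_force: [0.8, 0.9, 0.2]
width: 0.0426
gripper_force: 0.0
```

Emit:
servo_tool(
  moves=[
    {"dp":[0,0,-0.2],"delta_rot":[0,0,0],"fingers":0.5},
    {"dp":[0,-0.2,-0.1],"delta_rot":[0,0,0],"fingers":0.5},
    {"dp":[0,-0.2,0],"delta_rot":[0,0,0],"fingers":0.5},
    {"dp":[0,-0.2,0],"delta_rot":[0,0,0],"fingers":0.5},
    {"dp":[0,-0.2,0],"delta_rot":[0,0,0],"fingers":0.5},
  ],
)

```text
clock: 20.9
position: [0.4677, -0.199, 0.2403]
ee_rot: [0.0, 0.482, 0.876, -0.0]
contact_force: [0.3, -1.1, -0.0]
width: 0.0422
gripper_force: 0.0
```

Emit:
servo_tool(
  moves=[
    {"dp":[0,0,0],"delta_rot":[0,0,0],"fingers":0.5},
    {"dp":[0,0,0],"delta_rot":[0,0,0],"fingers":0.5},
    {"dp":[0,0,0],"delta_rot":[0,0,0],"fingers":0.5},
  ],
)

```text
clock: 21.2
position: [0.4699, -0.1983, 0.2402]
ee_rot: [0.001, 0.482, 0.876, 0.0]
contact_force: [0.6, 0.0, -0.2]
width: 0.0427
gripper_force: 0.0
```

```bash
python3 pan.py 9 .584 -.084;python3 - <<'E'
from h import *
a=cv2.imread('pics/top9.png')[120:240,200:330];b=cv2.imread('pics/side9.png')[120:250,180:330]
cv2.imwrite('pics/c9.png',np.hstack([cv2.resize(a,(390,360)),cv2.resize(b,(410,360))]))
E
```

```text
[ 0.46988493 -0.19830488  0.24019664] [ 0.59991366  0.01534085 -0.24417638] 0.042723559292348445 0.0
top (array([ 0.58492206, -0.08334837,  0.06037662]), 185)
side (array([ 0.58398376, -0.0837576 ,  0.06034084]), 292)
```

View pics/c9.png

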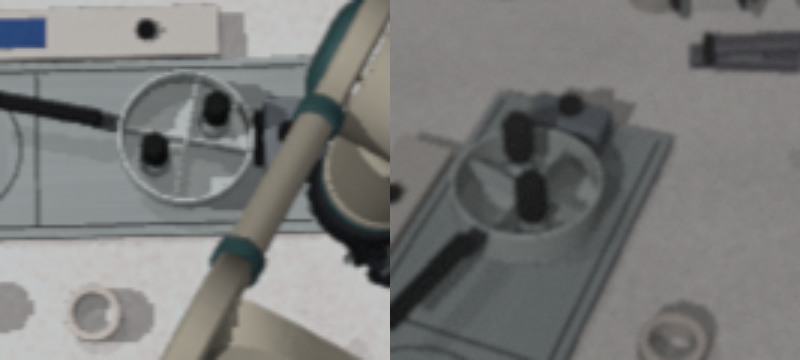

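Both electrodes stand upright in diagonal pockets (top view, 155,150 and 216,108), the pan is still on the buffer, and the arm is clear. I hand in.

```bash
python3 -c "
from rig import manip;print(manip.sign_off())"
```

```text
the job is handed in; nothing more can be done
None
```

The job is handed in (no verdict came back): the pan was slid to the buffer's hard end with about 10 N at the wrist and was still there in the last images, with both electrodes upright in separate pockets and the arm clear.

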